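Park the handheld throttle on its eye

TASK

Park the handheld train throttle: press the snap hook on its nose against the upright bar of the parking eye until the gate gives way and springs shut behind the bar, then tug it straight back gently (about 8 to 15 N) to feel that the closed gate holds. Leave it lying flat on the board, clipped on and let go; never strain the hook or eye beyond 20 N and do not disturb the model trains.

Things in the scene. Friction and masses are not known exactly. Their poses are not given: they have to be found in the camera images.
- throttle: Loose handheld train controller lying flat, 0.15 to 0.31 kg: grey plastic slab 120 mm long (x), 52 mm wide (y), 24 mm thick; knob (28 mm across, 10 mm tall) on top at x = +30 mm, small white buttons at the -x end. Origin: centre of the slab's underside, z up. Grip across the 52 mm width, from above. Its +x end carries a flat rigid steel snap hook, foremost point x = 117 mm.
- throttle_mouth (a point): Middle of the hook's mouth on the line of the shut gate: throttle x = 104, y = 0, z = 13 mm (hook's mid-height; hook 8 mm thick); axes as the throttle's. Two jaws run forward to it, inner faces at y = +14 and -14 mm. The clear entrance is y = -10 mm (inward lip of the -y jaw, in front of the gate's free end, x = 110 to 117 mm) to y = +11 mm (gate's pivot).
- throat (a point): Middle of the throat's rigid bottom, the face of the hook's crossbar: throttle x = 67, y = 0, z = 13 mm. An 8 mm bar rests there with its centre at throttle x = 71 mm. Once clipped, the bar has about 24 mm of free play between here and the shut gate, which it meets from inside with its centre at about throttle x = 95 mm.
- snap_gate (a joint): Gate angle, rad: 0 shut, to 1.5 pushed inward (to the slab); cannot open outward. 10 mm round bar pivoted at throttle x = 104, y = +17 mm, free end at y = -13 mm. Spring: 3 to 7 N to push in mid-mouth. An 8 mm bar entering mid-mouth must go 29 mm past the gate line before the gate springs shut behind it (sooner nearer the lip, -y); 3.5 mm further it strikes the throat's bottom.
- eye: Fixed parking eye: wooden block 56 mm wide (y), 70 mm high, near face at x = 64 mm, and before it an upright 8 mm round steel bar on a 4 mm thick foot plate (36 mm wide, from 8 mm before to 50 mm behind the bar), joined at its top (56 mm high) by a level arm to the block: a closed loop. Origin on the board under the bar's middle setting; z up, +x from bar to block, the way the hook is pushed on.
- eye_bar (a point): Middle setting of the bar's centre line, 13 mm above the board; axes as the eye's. The bar itself is clamped by a slotted foot anywhere up to 11 mm before or behind this point along eye x (exact in y) and is rigid there; the readings do not tell where, so feel for it. 13 mm is the hook's mid-height when the throttle lies on the board; throttle x goes parallel to eye x.
- coach: Loose model railway coach, red sides, silver roof, 139 x 32 x 42 mm, on the board; origin: centre of its underside, x lengthwise. Leave alone.
- loco: Loose black model tank locomotive, 127 x 32 x 52 mm, standing to the +y side of the eye's block; origin: centre of its underside, x lengthwise. Leave alone.
- wagon: Loose open brown goods wagon, 85 x 32 x 36 mm, standing to the -y side of the eye's block; origin: centre of its underside, x lengthwise. Leave alone.
Mind the look-alikes: they are no part of the job. Leave any yellow look-alike of the throttle alone. Of the things that look like the eye, take the one that is farthest from the robot's base at the start.

How it is judged:
On the way, in this order (a step that is already met when the one before it is completed fails the run):
1. the eye's bar pushes the gate inward (value of joint snap_gate above 0.8 rad and contact force between throttle and eye above 0.5 N), for 0.05 s.
2. the bar is inside the hook and the gate has sprung shut behind it (x of eye_bar in the frame of throttle between 0.058 and 0.108 m and y of eye_bar in the frame of throttle between -0.015 and 0.015 m and z of eye_bar in the frame of throttle between -0.01 and 0.035 m and value of joint snap_gate below 0.06 rad), for 0.1 s.
3. the clipped hook is tugged back: the shut gate bears on the bar with more than 7 N (all of step 2 and x of eye_bar in the frame of throttle above 0.083 m and contact force between throttle and eye above 7 N), for 0.1 s.
At the end, for the whole second after the job is handed in: The eye's bar is inside the hook (point eye_bar 58 to 108 mm ahead of the throttle's origin, within 15 mm of its centre line), the gate is shut (under 0.06 rad), and the throttle lies flat on the board (within 6 mm of it, tilt under 0.1 rad), at rest and released (all of step 2 and angle between throttle's own z axis and vertical below 0.1 rad and height (world z) of throttle below 0.006 m and linear speed of throttle below 0.02 m/s); the robot touches nothing.
It fails at once if the contact force between throttle (hook and gate included) and eye exceeds 20 N (contact force between throttle and eye above 20 N).
It fails at once if a model (coach) is pushed more than 20 mm or tipped over (distance of coach from where it was at the start of the episode above 0.02 m or angle between coach's own z axis and vertical above 0.5 rad).
It fails at once if a model (loco) is pushed more than 20 mm or tipped over (distance of loco from where it was at the start of the episode above 0.02 m or angle between loco's own z axis and vertical above 0.5 rad).
It fails at once if a model (wagon) is pushed more than 20 mm or tipped over (distance of wagon from where it was at the start of the episode above 0.02 m or angle between wagon's own z axis and vertical above 0.5 rad).
It also fails if it takes over 66 s, if anything falls off the work surface, if the arm or the gripper's body presses on something with over 40 N, if the wrist force passes 120 N, or if a joint passes its speed limit or range.

ROBOT

A 7-joint arm with a two-finger parallel gripper is mounted at the origin on the work surface. World frame = base frame: x ahead of the robot, y to its left, z up, the work surface at z = 0. Lengths are in m, angles in rad, forces in N, time in s.
With the tool pointing down it reaches from about 0.4 to 0.85 m from the base axis. Payload 10.4 kg.
Tool frame: the origin (TCP) lies on the centre line of the jaws, within the pads' length; the fingertips stand 11 mm ahead of it and the grasp point (between the pads) lies 8 mm behind it (tip_reach is the distance from the TCP to the fingertips, in m); z points along the fingers, y is the line along which they close (so a half turn about z gives the same grasp; the last joint's range is limited). The gripper opens to 85 mm and grips with 20 to 120 N. Pads are 22 mm wide; open, the fingers measure 114 mm over their backs; the gripper's body (76 mm by 85 mm) begins 54 mm behind the grasp point. The pads swing forward as they close: fully open they stand 13 mm farther back than shut.
Start: joints at [-1.265, 0.332, -0.065, 1.46, 0.022, 1.35, -0.088], TCP at [0.202, 0.592, 0.242] pointing down, gripper open.
Joint ranges: [-2.6, 2.6], [-0.5, 2.12], [-1.47, 1.34], [0.16, 2.42], [-1.27, 4.41], [0.06, 2.06], [-2.6, 2.6]. Speed limits (rad/s): [2.22, 2.22, 2.79, 2.79, 3.14, 3.14, 3.14].

INTERFACE

Orientations are given as a unit quaternion [x, y, z, w].
In Python, from workcell import get_obs, camera, hand_in, tip_reach gives the robot as it stands. The module is installed in compiled form; this text tells all that it offers.
- The arm moves only by the tool move_arm, never from a script. Its argument "plan" is a list of rows, each an object with "delta_pos": the shift along the tool's x, y, z in parts of the range, where 1.0 means 0.75 m, a list of three; "turn": the turn, a rotation vector about the tool's x, y, z in a scale on which 1.0 is 4 rad, a list of three; "fingers": the closure, from 0 (fully open) to 1 (shut). A call has 1 to 12 rows; each row is the pose to reach, as a shift and turn from the pose commanded when the call began, along the tool's axes at that moment; what a row does not reach only later rows make up. A row lasts 1/8 s, in which the tool goes at most 62.5 mm and 10.7 degrees, less where a joint would pass 70% of its speed; a pose out of reach is approached as far as the arm can. A shift or turn number past 1, either way, is cut back to 1. A call with a gripper value outside its range is refused whole. The fingers move at their own pace and stop on an object; "force" is the grip in N (left out, the last holds). Time passes only in rows, so rows that repeat a pose let the fingers close. It gives the time, the measured TCP pose, the force, the opening and the grip force at its end, in the units of the state.
- get_obs(): the state, without advancing time (a new reading comes with each control period).
- camera(name): name is "side" or "top" or "wrist"; returns a dict with "color" (400x640x3 uint8, red, green, blue), "range_z" (400x640 float32, m along the optical axis (not along the pixel's ray), 0 where there is no reading), "fx", "fy", "cx", "cy" (pixels), "k1" (the pictures are not rectified: a ray, as slopes to the right and down, at radius r is drawn at 1 + k1 r^2 times it, then the intrinsics apply), "R" (3x3) and "t" (3): a world point X has camera coordinates R X + t; the wrist camera has in their place "tool_from_camera" (4x4, takes a point from camera to tool coordinates, whose origin is the TCP and whose axes are the flange's). Camera axes: x right, y down, z forward; pixel columns grow to the right and rows downward; lengths in m; the calibration is good to about 2 mm. A picture is of the moment at which its call begins: read the wrist's pose just before it.
- hand_in(): hands the job in; it is judged then, once.
The state is a dict: "clock": time; "joint_pos": joint angles; "joint_velocities": joint speeds; "tau": joint torques, N m; "position": TCP position; "ee_rot": TCP orientation; "ft_force": force on the tool from outside, world axes, zero at the start; "torque": the same for the moment, N m; "grip_width": opening from 0.0 (shut) to 1.0 (fully open); "grasp_force": force on a finger pad.
Only numpy, scipy, OpenCV 4.12 (cv2) and the standard library are available. Lean on these libraries where they do the work, as an engineer would, in place of code of your own. Each camera call takes 0.05 s, during which the arm holds its last target. There are 200 camera calls.

## Working session

There is one attempt and no reset: what is moved stays moved. The work goes in short steps, Python scripts to look and compute and a tool call to move; the robot and the scene stay as the last step left them, time stands still between calls to the robot, and variables do not carry over. Pictures are saved under pics/ and viewed, at most 10 in all, crops included, and the job is handed in when it is done.

Besides the shell and the picture viewer there is one more tool, called after "Emit:" as name(argument=value, ...) on one line, values as JSON. move_arm: Moves the arm, as the interface text tells. Its arguments: {"type":"object","properties":{"plan":{"type":"array","items":{"type":"object","properties":{"delta_pos":{"type":"array","items":{"type":"number"}},"turn":{"type":"array","items":{"type":"number"}},"fingers":{"type":"number"}}}},"force":{"type":"number"}},"required":["plan"]}

```bash
mkdir -p pics; python3 - <<'E'
from workcell import *
import cv2,numpy as np,pickle
o=get_obs();print(o, tip_reach if not callable(tip_reach) else tip_reach())
for n in("top","side"):
    c=camera(n);pickle.dump(c,open(n+'.pkl','wb'));cv2.imwrite(f'pics/{n}.png',c['color'][:,:,::-1]);print({k:v for k,v in c.items() if k not in('color','range_z')})
E
```

```text
{'clock': 0.0, 'joint_pos': array([-1.26457895,  0.33286162, -0.06469017,  1.46090213,  0.02160768,
        1.34992067, -0.08850516]), 'joint_velocities': array([ 0.00044909,  0.00072119, -0.00136495,  0.00144093,  0.00094316,
       -0.00099337,  0.00024536]), 'tau': array([ 1.92306114e-03, -6.25464821e+01,  5.03615895e-02, -3.91586781e+01,
        1.62444898e-02,  9.84575890e-03,  2.09952077e-06]), 'position': array([0.20172665, 0.59118084, 0.24154102]), 'ee_rot': array([ 1.63665338e-01,  9.86515671e-01, -6.93786875e-04, -7.69489722e-05]), 'ft_force': array([-0.17552563, -0.12533025, -0.70560022]), 'torque': array([-0.03774488, -0.00334287, -0.02655177]), 'grasp_force': 0.0, 'grip_width': 1.0025967209157245} 0.011
{'fx': 433.61239534869657, 'fy': 433.61239534869657, 'cx': 325.0335672657672, 'cy': 195.20611060531806, 'k1': -0.02575230842314487, 'R': array([[-0.03269562, -0.99945696,  0.0040969 ],
       [-0.97300287,  0.03089268, -0.2287161 ],
       [ 0.22846534, -0.01146431, -0.97348455]]), 't': array([0.02631643, 0.48657436, 0.82950883])}
{'fx': 484.0568313501349, 'fy': 484.0568313501349, 'cx': 318.55835668197705, 'cy': 202.51465088402443, 'k1': -0.1451556561498984, 'R': array([[ 9.88736185e-01, -1.49667627e-01, -5.98673138e-04],
       [-9.34580859e-02, -6.14269817e-01, -7.83542071e-01],
       [ 1.16903135e-01,  7.74772349e-01, -6.21338446e-01]]), 't': array([-0.45872613,  0.09603185,  0.93003528])}
```

View pics/top.png

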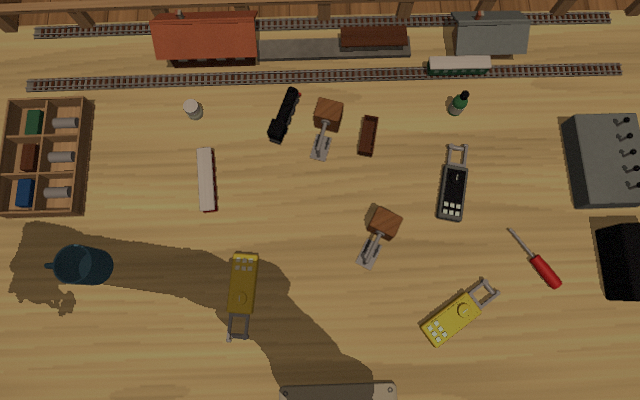

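View pics/side.png

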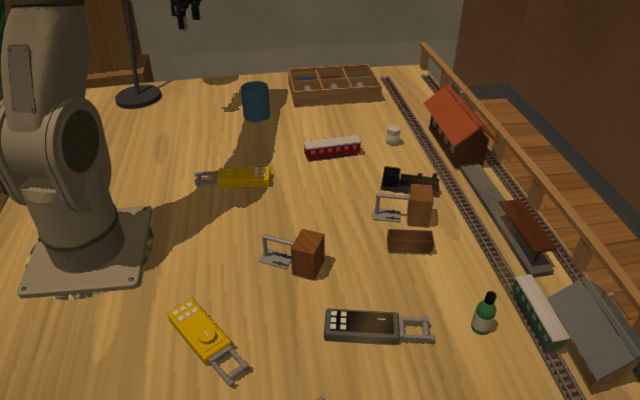

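The top view shows the grey throttle at about (453,185) with its hook up at (457,150). The target, the far eye, has its bar near (323,125) and its block at (328,112), between the black loco and the brown wagon. The side view agrees. The nearer eye and the two yellow throttles are decoys.

```bash
cat > h.py <<'E'
import numpy as np,cv2,pickle
from scipy.spatial.transform import Rotation as Ro
def ext(c,o=None):
    # world_from_camera 4x4
    M=np.eye(4)
    if 'R' in c: M[:3,:3]=c['R'].T; M[:3,3]=-c['R'].T@c['t']; return M
    T=np.eye(4);T[:3,:3]=Ro.from_quat(o['ee_rot']).as_matrix();T[:3,3]=o['position']
    return T@c['tool_from_camera']
def rays(c,px):
    K=np.array([[c['fx'],0,c['cx']],[0,c['fy'],c['cy']],[0,0,1]])
    return cv2.undistortPoints(np.array(px,float).reshape(-1,1,2),K,np.array([c['k1'],0,0,0,0])).reshape(-1,2)
def cloud(c,M):
    v,u=np.mgrid[:400,:640]; r=rays(c,np.stack([u,v],-1).reshape(-1,2)).reshape(400,640,2)
    z=c['range_z'][...,None]; P=np.concatenate([r*z,z],-1)
    return P@M[:3,:3].T+M[:3,3]
def plane(c,M,px,h):
    r=rays(c,px); d=np.c_[r,np.ones(len(r))]@M[:3,:3].T; o=M[:3,3]
    return o+d*((h-o[2])/d[:,2])[:,None]
def project(c,M,X):
    X=(np.atleast_2d(X)-M[:3,3])@M[:3,:3]; s=X[:,:2]/X[:,2:]; s=s*(1+c['k1']*(s**2).sum(1,keepdims=True))
    return s*[c['fx'],c['fy']]+[c['cx'],c['cy']]
def rect(P):
    r=cv2.minAreaRect(P[:,:2].astype(np.float32)*1000); return r
E
python3 - <<'E'
from h import *
for n,boxes in(('top',{'thr':(430,135,475,225),'eye':(305,90,350,165),'loco':(262,82,303,148),'wag':(352,110,383,160)}),('side',{'thr':(318,300,440,350),'eye':(370,178,436,232),'loco':(376,162,442,195),'wag':(384,226,438,255)})):
    c=pickle.load(open(n+'.pkl','rb'));P=cloud(c,ext(c))
    for k,(a,b,d,e) in boxes.items():
        Q=P[b:e,a:d].reshape(-1,3);Q=Q[np.isfinite(Q).all(1)]
        print(n,k,'ground',np.percentile(Q[:,2],[5,30]))
        for lo,hi in((.008,.018),(.018,.03),(.03,.038),(.046,.062),(.062,.08)):
            q=Q[(Q[:,2]>lo)&(Q[:,2]<hi)]
            if len(q)>25: print('  ',lo,len(q),q.mean(0).round(4),[np.round(x,1) for x in rect(q)])
E
```

```text
top thr ground [-0.00250346 -0.00014488]
   0.008 250 [ 0.5482 -0.2702  0.0149] [array([ 521.7, -266.1]), array([ 49.2, 178.3]), np.float64(77.6)]
   0.018 1285 [ 0.4947 -0.2613  0.024 ] [array([ 518.7, -268.3]), array([ 52.7, 172.4]), np.float64(77.2)]
   0.03 130 [ 0.5224 -0.269   0.0334] [array([ 522.3, -269.1]), array([26.1, 26.3]), np.float64(77.4)]
top eye ground [-0.00270142 -0.00047478]
   0.008 45 [0.6413 0.0014 0.0129] [array([641. ,   8.9]), array([ 48.9, 105.9]), np.float64(53.5)]
   0.018 62 [0.6435 0.0011 0.024 ] [array([644.6,   8.5]), array([ 52. , 112.7]), np.float64(53.5)]
   0.03 40 [ 6.447e-01 -2.000e-04  3.460e-02] [array([643.9,   8.5]), array([ 51.4, 111.9]), np.float64(53.3)]
   0.046 197 [0.6309 0.0076 0.0547] [array([642.7,   9.4]), array([ 50.7, 108.4]), np.float64(53.2)]
   0.062 549 [ 0.6697 -0.0029  0.0692] [array([670.8,  -3. ]), array([55.8, 46.3]), np.float64(72.9)]
top loco ground [-0.00269423 -0.00046263]
   0.008 126 [0.6778 0.086  0.0133] [array([683.5,  94.8]), array([ 33. , 129.6]), np.float64(69.2)]
   0.018 70 [0.6587 0.0934 0.0251] [array([67
[... 1700 characters left out ...]
0.8]), array([ 23.3, 122.3]), np.float64(71.6)]
   0.03 194 [0.6814 0.0851 0.0343] [array([680.7,  86.2]), array([ 14.9, 121.1]), np.float64(72.4)]
   0.046 207 [0.6542 0.0953 0.0497] [array([663.7,  55.7]), array([123.4, 115.3]), np.float64(67.5)]
   0.062 234 [0.6736 0.0061 0.0715] [array([674.1,   7.3]), array([37.5, 49.6]), np.float64(82.5)]
side wag ground [9.64200995e-06 2.71430507e-03]
   0.008 196 [ 0.6255 -0.091   0.0147] [array([632.6, -66.9]), array([80.7, 86.8]), np.float64(78.0)]
   0.018 412 [ 0.627  -0.0897  0.024 ] [array([626.8, -89. ]), array([35.9, 85.6]), np.float64(76.5)]
   0.03 350 [ 0.6267 -0.0886  0.0346] [array([627.1, -87.5]), array([36.6, 85. ]), np.float64(78.6)]
```

```bash
cat >> h.py <<'E'
def delta(o,target,yaw_y):
    """tool-frame delta and rotvec to reach target TCP, pointing down, tool y at world angle yaw_y (deg)"""
    R=Ro.from_quat(o['ee_rot']); a=np.radians(yaw_y); y=np.array([np.cos(a),np.sin(a),0]);z=np.array([0,0,-1.]);x=np.cross(y,z)
    T=Ro.from_matrix(np.c_[x,y,z])
    return (R.inv().apply(np.array(target)-o['position'])).round(4),(R.inv()*T).as_rotvec().round(4)
def fr(p,yaw,q):
    a=np.radians(yaw); return np.array([p[0]+np.cos(a)*q[0]-np.sin(a)*q[1],p[1]+np.sin(a)*q[0]+np.cos(a)*q[1]])
E
python3 - <<'E'
from h import *
from workcell import *
o=get_obs()
print(delta(o,[.5,.06,.25],72.7))
print(delta(o,[.482,-.2605,.2],77.2))
E
```

```text
(array([-0.4538, -0.4065, -0.0078]), array([-0.0013,  0.0001, -0.0268]))
(array([-0.5403, -0.7155,  0.0426]), array([-0.0013,  0.    , -0.1054]))
```

Units first: shifts go in shares of 0.75 m and turns go in shares of 4 rad. So -0.454 m / 0.75 = -0.6053, -0.4065 m / 0.75 = -0.542, -0.0013 rad / 4 = -0.0003.

Emit:
move_arm(plan=[{"delta_pos": [-0.6053,-0.542,-0.0107],"turn": [-0.0003,0,-0.0068],"fingers": 0},{"delta_pos": [-0.6053,-0.542,-0.0107],"turn": [-0.0003,0,-0.0068],"fingers": 0},{"delta_pos": [-0.6053,-0.542,-0.0107],"turn": [-0.0003,0,-0.0068],"fingers": 0},{"delta_pos": [-0.6053,-0.542,-0.0107],"turn": [-0.0003,0,-0.0068],"fingers": 0},{"delta_pos": [-0.6053,-0.542,-0.0107],"turn": [-0.0003,0,-0.0068],"fingers": 0},{"delta_pos": [-0.6053,-0.542,-0.0107],"turn": [-0.0003,0,-0.0068],"fingers": 0},{"delta_pos": [-0.6053,-0.542,-0.0107],"turn": [-0.0003,0,-0.0068],"fingers": 0},{"delta_pos": [-0.6053,-0.542,-0.0107],"turn": [-0.0003,0,-0.0068],"fingers": 0},{"delta_pos": [-0.6053,-0.542,-0.0107],"turn": [-0.0003,0,-0.0068],"fingers": 0},{"delta_pos": [-0.6053,-0.542,-0.0107],"turn": [-0.0003,0,-0.0068],"fingers": 0},{"delta_pos": [-0.6053,-0.542,-0.0107],"turn": [-0.0003,0,-0.0068],"fingers": 0},{"delta_pos": [-0.6053,-0.542,-0.0107],"turn": [-0.0003,0,-0.0068],"fingers": 0}])

```text
clock: 1.6
position: [0.4998, 0.0608, 0.2499]
ee_rot: [0.15, 0.989, 0.001, -0.0]
ft_force: [-0.9, 0.4, 0.1]
grip_width: 0.999
grasp_force: 0.0
```

```bash
cat > w.py <<'E'
import sys,pickle,cv2
from h import *
from workcell import *
n=sys.argv[1]
o=get_obs();c=camera('wrist');pickle.dump((o,c),open(n+'.pkl','wb'));cv2.imwrite(f'pics/{n}.png',c['color'][:,:,::-1])
print(o['clock'],o['position'],o['joint_pos'].round(3),o['ft_force'].round(2));M=ext(c,o)
print('cam',M.round(3).tolist(), 'eye origin px',project(c,M,[[.5875,.0229,0]]))
E
python3 w.py w1
```

```text
1.6 [0.4998477  0.06076103 0.24992671] [-0.632  0.047  0.439  1.786 -0.022  1.314  1.081] [-0.85  0.38  0.08]
cam [[0.297, 0.917, 0.266, 0.431], [0.955, -0.286, -0.081, 0.082], [0.002, 0.278, -0.961, 0.382], [0.0, 0.0, 0.0, 1.0]] eye origin px [[306.93449444 235.05433578]]
```

View pics/w1.png

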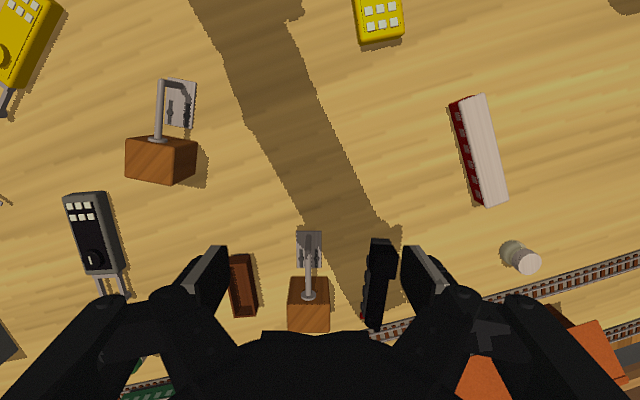

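```bash
python3 - <<'E'
from h import *
o,c=pickle.load(open('w1.pkl','rb'));M=ext(c,o);P=cloud(c,M);print(c['fx'])
im=c['color'][215:345,260:360];cv2.imwrite('pics/w1c.png',cv2.resize(im[:,:,::-1],None,fx=4.6,fy=4.6,interpolation=cv2.INTER_CUBIC))
Q=P[220:345,270:345].reshape(-1,3)
b=Q[Q[:,2]>.063];print('block',rect(b),b[:,2].mean())
e=rect(b);yaw=e[2]-90 if e[2]>45 else e[2]
for yaw in(-17.3,):
  ctr=np.array(e[0])/1000; a=np.radians(yaw)
  d=Q[:,:2]-ctr; X=d@[np.cos(a),np.sin(a)]+.087; Y=d@[-np.sin(a),np.cos(a)]
  print('eye origin',fr(ctr,yaw,[-.087,0]))
  for lo in np.arange(0.002,.07,.006):
    m=(Q[:,2]>lo)&(Q[:,2]<lo+.006)&(X<.055)&(X>-.03)&(abs(Y)<.025)
    if m.sum(): print(lo.round(3),m.sum(),(X[m].min()*1e3).round(1),(X[m].max()*1e3).round(1),'y',(np.median(Y[m])*1e3).round(1),(Y[m].min()*1e3).round(1),(Y[m].max()*1e3).round(1))
E
```

```text
291.54461049013054
block ((559.7570190429688, 31.974674224853516), (55.53763961791992, 274.6600341796875), 73.32198333740234) 0.17190928558933724
eye origin [0.47669283 0.05784629]
```

View pics/w1c.png

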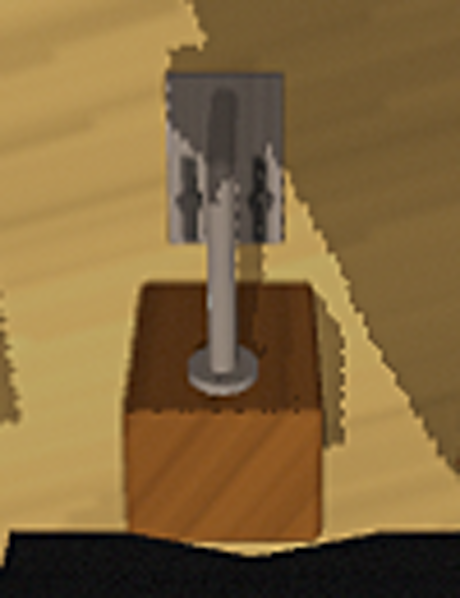

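The crop shows the foot plate's near edge at row 72, the shadowed bar from its base at (222,88) to its top at about row 190, the arm running to the block, and the block's near face from row 283 (bottom) to row 410 (top).

```bash
python3 - <<'E'
from h import *
o,c=pickle.load(open('w1.pkl','rb'));M=ext(c,o);P=cloud(c,M)
f=lambda u,v:(260+u/4.6-.4,215+v/4.6-.4)
a=np.radians(-17.3);ex=np.array([np.cos(a),np.sin(a)]);ey=np.array([-np.sin(a),np.cos(a)])
for n,u,v,h in(('plate near L',166,72,.004),('plate near R',284,72,.004),('plate far L',166,243,.004),('plate far R',284,243,.004),('bar base front',224,88,.004),('bar top front',218,180,.052),('block bot L',140,283,0),('block bot R',314,283,0),('block top near L',126,410,.07),('block top near R',322,410,.07)):
    p=plane(c,M,[f(u,v)],h)[0]; print(n,p.round(4),'ex,ey',(p[:2]-[.5875,.0229])@ex*1e3,(p[:2]-[.5875,.0229])@ey*1e3)
# top cam
c=pickle.load(open('top.pkl','rb'));P=cloud(c,ext(c))
im=c['color'][85:170,295:390];cv2.imwrite('pics/topc.png',cv2.resize(im[:,:,::-1],None,fx=6,fy=6,interpolation=cv2.INTER_CUBIC))
from workcell import get_obs
print(delta(o,[.482,-.2605,.2],77.2), delta(o,[.41,-.243,.25],77.2))
E
```

```text
plate near L [0.5743 0.0107 0.004 ] ex,ey -9.006811190743797 -15.546664912009078
plate near R [0.5849 0.0449 0.004 ] ex,ey -9.006314684400264 20.272280853929434
plate far L [ 0.6297 -0.0077  0.004 ] ex,ey 49.36823264791075 -16.645761813764135
plate far R [0.6408 0.028  0.004 ] ex,ey 49.36549445961745 20.691668668970426
bar base front [0.5845 0.026  0.004 ] ex,ey -3.756437753289431 2.0295187468250817
bar top front [0.5904 0.0233 0.052 ] ex,ey 2.6346629709753246 1.2788227608372449
block bot L [ 0.6431 -0.0213  0.    ] ex,ey 66.2322491406879 -25.61607133987344
block bot R [0.6598 0.0324 0.    ] ex,ey 66.22952149958162 30.60330696660686
block top near L [ 0.6406 -0.0187  0.07  ] ex,ey 63.098607880301024 -23.88359921380361
block top near R [0.6565 0.0324 0.07  ] ex,ey 63.08715852563015 29.624772894227352
(array([-0.0784, -0.3121,  0.0495]), array([ 0.0012, -0.0008, -0.0781])) (array([-0.0044, -0.3167, -0.0005]), array([ 0.0012, -0.0008, -0.0781]))
```

View pics/topc.png

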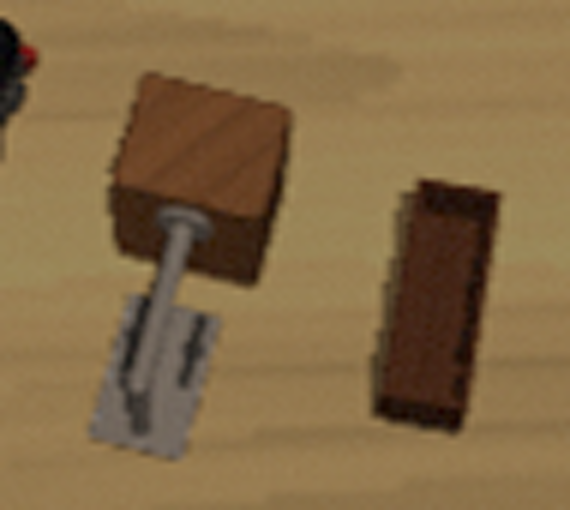

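The crop agrees: the bar stands close to its middle setting, on the plate's centre line. Next I grasp the throttle.

Converted, -0.312 m / 0.75 = -0.416, 0.15 m / 0.75 = 0.2, -0.078 rad / 4 = -0.0195.

Emit:
move_arm(plan=[{"delta_pos": [-0.1045,-0.416,0.0667],"turn": [0.0003,-0.0002,-0.0195],"fingers": 0},{"delta_pos": [-0.1045,-0.416,0.0667],"turn": [0.0003,-0.0002,-0.0195],"fingers": 0},{"delta_pos": [-0.1045,-0.416,0.0667],"turn": [0.0003,-0.0002,-0.0195],"fingers": 0},{"delta_pos": [-0.1045,-0.416,0.0667],"turn": [0.0003,-0.0002,-0.0195],"fingers": 0},{"delta_pos": [-0.1045,-0.416,0.0667],"turn": [0.0003,-0.0002,-0.0195],"fingers": 0},{"delta_pos": [-0.1045,-0.416,0.0667],"turn": [0.0003,-0.0002,-0.0195],"fingers": 0},{"delta_pos": [-0.1045,-0.416,0.1467],"turn": [0.0003,-0.0002,-0.0195],"fingers": 0},{"delta_pos": [-0.1045,-0.416,0.2],"turn": [0.0003,-0.0002,-0.0195],"fingers": 0},{"delta_pos": [-0.1045,-0.416,0.2],"turn": [0.0003,-0.0002,-0.0195],"fingers": 0},{"delta_pos": [-0.1045,-0.416,0.2],"turn": [0.0003,-0.0002,-0.0195],"fingers": 0}])

```text
clock: 2.9
position: [0.4836, -0.2603, 0.1014]
ee_rot: [0.111, 0.994, 0.0, 0.001]
ft_force: [0.3, -0.3, -0.0]
grip_width: 1.003
grasp_force: 0.0
```

```bash
python3 w.py w2; python3 - <<'E'
from h import *
from workcell import get_obs
print(delta(get_obs(),[.482,-.2605,.011],77.2))
E
```

```text
2.9 [ 0.4835598  -0.26027076  0.10144981] [-0.177  0.343  0.696  1.859 -0.256  1.028  1.971] [ 0.31 -0.29 -0.04]
cam [[0.221, 0.936, 0.275, 0.413], [0.975, -0.212, -0.061, -0.244], [0.001, 0.281, -0.96, 0.233], [0.0, 0.0, 0.0, 1.0]] eye origin px [[631.17942839 240.37733317]]
(array([ 0.0021, -0.0003,  0.0908]), array([0.0003, 0.0036, 0.0007]))
```

View pics/w2.png

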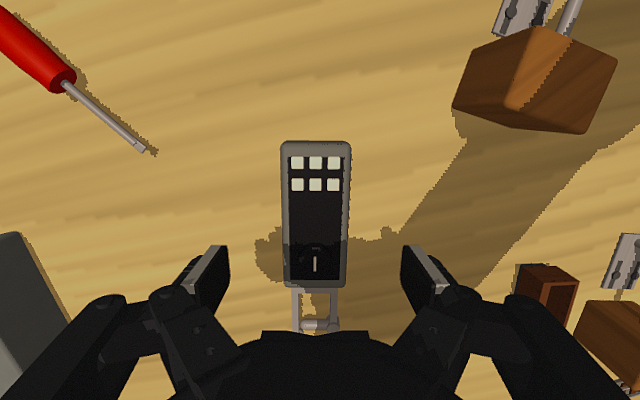

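The throttle, slab corners about (281,141) to (350,288), lies centred and square between the fingers. I go down and grip.

Converted, 0.09 m / 0.75 = 0.12, 0.08 m / 0.75 = 0.1067, 0.0036 rad / 4 = 0.0009.

Emit:
move_arm(plan=[{"delta_pos": [0.0027,0,0.0667],"turn": [0,0.0009,0],"fingers": 0},{"delta_pos": [0.0027,0,0.1067],"turn": [0,0.0009,0],"fingers": 0},{"delta_pos": [0.0027,0,0.12],"turn": [0,0.0009,0],"fingers": 0},{"delta_pos": [0.0027,0,0.12],"turn": [0,0.0009,0],"fingers": 0.2},{"delta_pos": [0.0027,0,0.12],"turn": [0,0.0009,0],"fingers": 0.5},{"delta_pos": [0.0027,0,0.12],"turn": [0,0.0009,0],"fingers": 0.5},{"delta_pos": [0.0027,0,0.12],"turn": [0,0.0009,0],"fingers": 0.5},{"delta_pos": [0.0027,0,0.12],"turn": [0,0.0009,0],"fingers": 0.5}], force=40)

```text
clock: 3.95
position: [0.4818, -0.2608, 0.0117]
ee_rot: [0.112, 0.994, 0.0, 0.0]
ft_force: [-1.5, 1.0, 8.2]
grip_width: 0.598
grasp_force: 42.1
```

```bash
python3 - <<'E'
from h import *
from workcell import *
o,c=pickle.load(open('w2.pkl','rb'));M=ext(c,o)
p=plane(c,M,[(281,141),(351,141),(284,288),(346,288)],.024);print(p.round(4),(p[0]+p[1])/2,(p[2]+p[3])/2)
o=get_obs();print(o['position'],o['ee_rot'],o['ft_force'],o['torque'],o['grip_width'],o['grasp_force'])
E
```

```text
[[ 0.4275 -0.2715  0.024 ]
 [ 0.4384 -0.2231  0.024 ]
 [ 0.5441 -0.2994  0.024 ]
 [ 0.5554 -0.2494  0.024 ]] [ 0.43294575 -0.24727571  0.024     ] [ 0.54974386 -0.27438836  0.024     ]
[ 0.48176007 -0.26077264  0.01168002] [1.11613562e-01 9.93751672e-01 1.51352650e-04 6.83161206e-05] [-1.4718053   0.97334958  8.23019582] [ 0.19487461  0.29938186 -0.01291169] 0.5978344682917496 42.10217356681824
```

```bash
python3 - <<'E'
from h import *
from workcell import *
o=get_obs();print(delta(o,[.4441,.0686,.13],72.8))
E
```

```text
(array([ 0.1098,  0.3128, -0.1182]), array([0.0003, 0.0001, 0.0765]))
```

Converted, 0.313 m / 0.75 = 0.4173, 0.27 m / 0.75 = 0.36, 0.0765 rad / 4 = 0.0191.

Emit:
move_arm(plan=[{"delta_pos": [0,0,-0.04],"turn": [0,0,0],"fingers": 0.5},{"delta_pos": [0,0,-0.1067],"turn": [0,0,0],"fingers": 0.5},{"delta_pos": [0,0,-0.1573],"turn": [0,0,0],"fingers": 0.5},{"delta_pos": [0.0213,0.06,-0.1573],"turn": [0,0,0.0025],"fingers": 0.5},{"delta_pos": [0.0427,0.12,-0.1573],"turn": [0,0,0.005],"fingers": 0.5},{"delta_pos": [0.064,0.18,-0.1573],"turn": [0,0,0.0075],"fingers": 0.5},{"delta_pos": [0.0853,0.24,-0.1573],"turn": [0,0,0.01],"fingers": 0.5},{"delta_pos": [0.1067,0.3,-0.1573],"turn": [0,0,0.0125],"fingers": 0.5},{"delta_pos": [0.128,0.36,-0.1573],"turn": [0,0,0.0163],"fingers": 0.5},{"delta_pos": [0.1467,0.4173,-0.1573],"turn": [0,0,0.0191],"fingers": 0.5},{"delta_pos": [0.1467,0.4173,-0.1573],"turn": [0,0,0.0191],"fingers": 0.5},{"delta_pos": [0.1467,0.4173,-0.1573],"turn": [0,0,0.0191],"fingers": 0.5}])

```text
clock: 5.45
position: [0.4432, 0.0686, 0.1286]
ee_rot: [0.15, 0.989, 0.0, -0.001]
ft_force: [-0.2, -1.6, -2.5]
grip_width: 0.6
grasp_force: 43.2
```

```bash
python3 w.py w3;python3 - <<'E'
from h import *
from workcell import *
o=get_obs();print(o['ft_force'],o['grip_width'],o['grasp_force'],delta(o,[.4441,.0686,.0135],72.8))
E
```

```text
5.45 [0.44322061 0.06855482 0.12864672] [-0.732  0.034  0.491  2.067 -0.02   1.046  1.039] [-0.18 -1.57 -2.46]
cam [[0.296, 0.918, 0.265, 0.375], [0.955, -0.285, -0.081, 0.09], [0.001, 0.277, -0.961, 0.261], [0.0, 0.0, 0.0, 1.0]] eye origin px [[313.36751947 328.24987691]]
[ 0.69655285 -0.03051547 -2.55239338] 0.5984592162115676 43.223621249198914 (array([-0.0009,  0.0007,  0.115 ]), array([ 0.0001, -0.0023, -0.0015]))
```

View pics/w3.png

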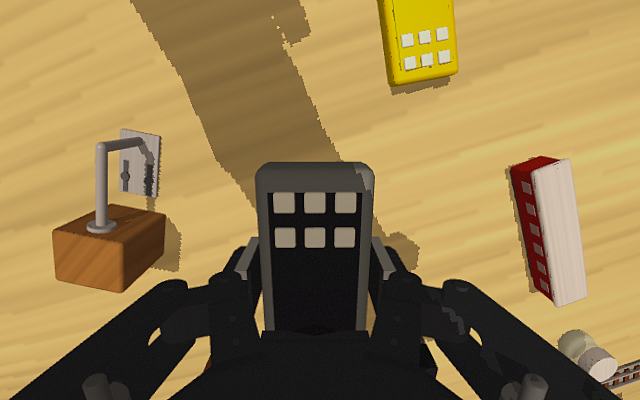

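The throttle is held square (tail edge level at row 163, columns 257 to 373). The decoy eye on the left and the yellow throttle above are clear of it. I lower it.

Converted, 0.115 m / 0.75 = 0.1533, 0.108 m / 0.75 = 0.144, -0.0023 rad / 4 = -0.0006.

Emit:
move_arm(plan=[{"delta_pos": [-0.0013,0.0013,0.0667],"turn": [0,-0.0006,-0.0004],"fingers": 0.5},{"delta_pos": [-0.0013,0.0013,0.12],"turn": [0,-0.0006,-0.0004],"fingers": 0.5},{"delta_pos": [-0.0013,0.0013,0.144],"turn": [0,-0.0006,-0.0004],"fingers": 0.5},{"delta_pos": [-0.0013,0.0013,0.1533],"turn": [0,-0.0006,-0.0004],"fingers": 0.5},{"delta_pos": [-0.0013,0.0013,0.1533],"turn": [0,-0.0006,-0.0004],"fingers": 0.5},{"delta_pos": [-0.0013,0.0013,0.1533],"turn": [0,-0.0006,-0.0004],"fingers": 0.5}])

```text
clock: 6.25
position: [0.4448, 0.0699, 0.0141]
ee_rot: [0.149, 0.989, 0.0, 0.0]
ft_force: [-0.1, 0.7, -2.1]
grip_width: 0.598
grasp_force: 43.1
```

```bash
python3 - <<'E'
from h import *
from workcell import *
o=get_obs();print(o['clock'],o['position'],o['ft_force'],o['torque'])
a=np.radians(-17.2);d=o['position'][:2]-[.5883,.0239];print('TCP in eye',d@[np.cos(a),np.sin(a)],d@[-np.sin(a),np.cos(a)],delta(o,[.4441,.0686,.0135],72.8)[1])
ims=[]
for n,(x0,y0,x1,y1) in (('top',(290,80,400,230)),('side',(290,150,440,240))):
    c=camera(n);pickle.dump(c,open(n+'2.pkl','wb'));im=c['color'][y0:y1,x0:x1,::-1]; ims.append(cv2.resize(im,(400,int(400*(y1-y0)/(x1-x0))),interpolation=cv2.INTER_CUBIC))
H=max(i.shape[0] for i in ims);ims=[cv2.copyMakeBorder(i,0,H-i.shape[0],0,0,cv2.BORDER_CONSTANT) for i in ims]
cv2.imwrite('pics/pre.png',np.hstack(ims))
E
```

```text
6.25 [0.44477021 0.06987716 0.01411338] [-0.12896402  0.68878353 -2.08843507] [-0.00761663 -0.04549834  0.00542252]
TCP in eye -0.1507067168206209 0.0014780719574962603 [0.001  0.0008 0.001 ]
```

View pics/pre.png

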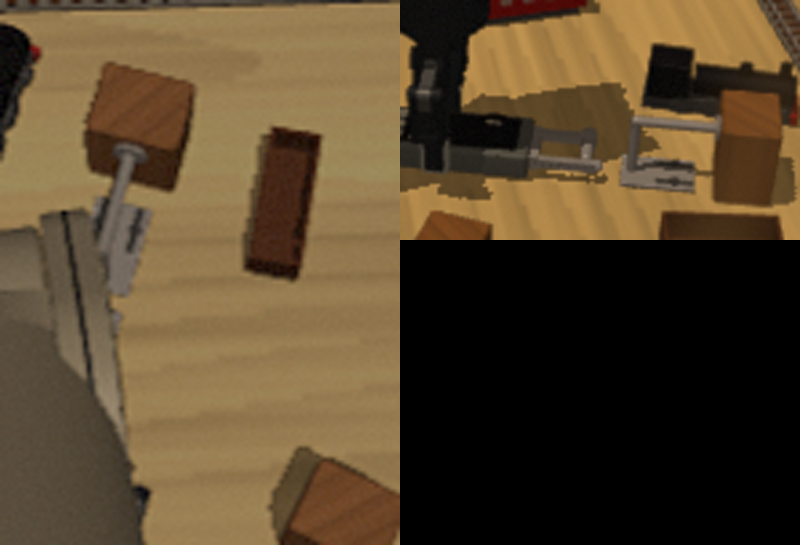

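The right half (side view) shows the hook's near jaw tip at about (601,163) and the bar standing at column 635 with its base near row 170, just ahead of the mouth. In the left half (top view) the arm hides the hook.

```bash
python3 - <<'E'
from h import *
c=pickle.load(open('side2.pkl','rb'));M=ext(c);P=cloud(c,M)
a=np.radians(-17.2);A=np.array([[np.cos(a),np.sin(a)],[-np.sin(a),np.cos(a)]])
R=A@(P[150:240,290:440,:2].reshape(-1,2)-[.5883,.0239]).T; X,Y=R*1e3; Z=P[150:240,290:440,2].ravel()*1e3
for n,m in(('hook',(X<-8)&(X>-75)&(abs(Y)<35)&(Z>9)&(Z<24)),('bar',(X>-14)&(X<10)&(abs(Y)<14)&(Z>12)&(Z<50))):
    print(n,m.sum(),'X',np.percentile(X[m],[0,5,50,95,100]).round(1),'Y',np.percentile(Y[m],[0,5,50,95,100]).round(1),'Z',np.percentile(Z[m],[5,50,95]).round(1))
    if n=='hook':
        for x in range(-75,-8,6):
            k=m&(X>=x)&(X<x+6)
            if k.any(): print(x,k.sum(),np.sort(Y[k]).round(0)[::max(1,k.sum()//14)],Z[k].mean().round(1))
E
```

```text
hook 270 X [-75.  -73.1 -48.  -27.5 -21.3] Y [-21.2 -19.5  -7.   21.1  24. ] Z [13.1 20.1 23.1]
-75 40 [-20. -18. -17. -17. -17. -16. -15. -13. -10.  -6.  -1.   0.   3.   6.
  11.  15.  16.  18.  19.  22.] 19.9
-69 28 [-19. -19. -19. -17. -17. -14. -13.  15.  15.  16.  16.  17.  18.  21.] 18.7
-63 25 [-20. -20. -19. -19. -19. -18. -18. -17. -17. -16. -16. -16. -12.  13.
  16.  16.  17.  17.  17.  17.  17.  18.  18.  18.  19.] 18.6
-57 29 [-21. -20. -19. -18. -17. -16. -15.  15.  15.  16.  17.  17.  17.  21.
  21.] 18.2
-51 28 [-20. -19. -18. -17. -17. -15. -12.  14.  15.  16.  17.  18.  19.  22.] 18.6
-45 25 [-20. -20. -19. -19. -18. -18. -18. -18. -17. -17. -16. -13. -10. -10.
  14.  15.  16.  17.  17.  18.  18.  19.  19.  22.  23.] 18.6
-39 41 [-20. -19. -18. -18. -17. -17. -16. -13.  -8.  -6.  -5.  -1.   1.   4.
   5.   8.   9.  12.  15.  21.  24.] 20.1
-33 42 [-20. -18. -18. -17. -15. -10.  -7.   0.   3.   8.  10.  17.  17.  18.] 19.7
-27 12 [-20. -19. -19. -19. -18. -16. -15. -13. -13. -12. -12. -11.] 19.5
bar 58 X [-2.1 -1.7  2.1  5.2  5.8] Y [-7.  -5.6 -2.3  0.1  2.1] Z [13.9 31.3 48.3]
```

Hook and bar line up in y. The bar stands about 142 mm ahead of the throttle's origin, so gate contact should come after about 29 mm of travel and the snap after about 67 mm.

Converted, -0.024 m / 0.75 = -0.032, -0.012 m / 0.75 = -0.016.

Emit:
move_arm(plan=[{"delta_pos": [-0.016,0,0],"turn": [0,0,0],"fingers": 0.5},{"delta_pos": [-0.032,0,0],"turn": [0,0,0],"fingers": 0.5},{"delta_pos": [-0.032,0,0],"turn": [0,0,0],"fingers": 0.5},{"delta_pos": [-0.032,0,0],"turn": [0,0,0],"fingers": 0.5}])

```text
clock: 6.85
position: [0.4668, 0.0626, 0.013]
ee_rot: [0.149, 0.989, -0.0, -0.0]
ft_force: [0.2, -0.5, -3.2]
grip_width: 0.598
grasp_force: 43.2
```

Converted, -0.008 m / 0.75 = -0.0107, -0.006 m / 0.75 = -0.008.

Emit:
move_arm(plan=[{"delta_pos": [-0.0027,0,0],"turn": [0,0,0],"fingers": 0.5},{"delta_pos": [-0.0053,0,0],"turn": [0,0,0],"fingers": 0.5},{"delta_pos": [-0.008,0,0],"turn": [0,0,0],"fingers": 0.5},{"delta_pos": [-0.0107,0,0],"turn": [0,0,0],"fingers": 0.5},{"delta_pos": [-0.0107,0,0],"turn": [0,0,0],"fingers": 0.5}])

```text
clock: 7.48
position: [0.4745, 0.0609, 0.0131]
ee_rot: [0.149, 0.989, 0.0, -0.0]
ft_force: [-3.2, 3.3, -1.9]
grip_width: 0.6
grasp_force: 43.3
```

Converted, -0.005 m / 0.75 = -0.0067, -0.004 m / 0.75 = -0.0053.

Emit:
move_arm(plan=[{"delta_pos": [-0.0027,0,0],"turn": [0,0,0],"fingers": 0.5},{"delta_pos": [-0.0053,0,0],"turn": [0,0,0],"fingers": 0.5},{"delta_pos": [-0.0067,0,0],"turn": [0,0,0],"fingers": 0.5},{"delta_pos": [-0.0067,0,0],"turn": [0,0,0],"fingers": 0.5}])

```text
clock: 7.98
position: [0.4792, 0.0592, 0.0131]
ee_rot: [0.149, 0.989, 0.0, -0.0]
ft_force: [-4.2, 3.9, -1.9]
grip_width: 0.601
grasp_force: 43.3
```

```bash
cat > s.py <<'E'
from h import *
from workcell import *
o=get_obs();a=np.radians(-17.2);A=np.array([[np.cos(a),np.sin(a)],[-np.sin(a),np.cos(a)]])
print(o['clock'],'TCP eye mm',(A@(o['position'][:2]-[.5883,.0239])*1e3).round(2),'bar in thr',-(A@(o['position'][:2]-[.5883,.0239]))[0]*1e3-9.8,'z',o['position'][2],'F eye',(A@o['ft_force'][:2]).round(2),o['ft_force'][2].round(2),'M',o['torque'].round(3),'grip',o['grasp_force'])
E
python3 s.py
```

```text
7.975 TCP eye mm [-114.61    1.43] bar in thr 104.80768284740398 z 0.013146609218012684 F eye [-5.13  2.53] -1.86 M [0.745 0.72  0.274] grip 43.28330218791962
```

The gate is yielding at about 5 N, so I continue.

Converted, -0.015 m / 0.75 = -0.02, -0.012 m / 0.75 = -0.016.

Emit:
move_arm(plan=[{"delta_pos": [-0.0053,0,0],"turn": [0,0,0],"fingers": 0.5},{"delta_pos": [-0.0107,0,0],"turn": [0,0,0],"fingers": 0.5},{"delta_pos": [-0.016,0,0],"turn": [0,0,0],"fingers": 0.5},{"delta_pos": [-0.02,0,0],"turn": [0,0,0],"fingers": 0.5},{"delta_pos": [-0.02,0,0],"turn": [0,0,0],"fingers": 0.5}])

```text
clock: 8.6
position: [0.4941, 0.0549, 0.0132]
ee_rot: [0.149, 0.989, 0.0, 0.0]
ft_force: [-0.5, 4.5, -3.8]
grip_width: 0.603
grasp_force: 43.1
```

```bash
python3 s.py
```

```text
8.6 TCP eye mm [-99.19   1.71] bar in thr 89.38856274523864 z 0.013226351274997234 F eye [-1.78  4.16] -3.78 M [1.024 0.366 0.422] grip 43.1408965587616
```

Converted, -0.009 m / 0.75 = -0.012, -0.006 m / 0.75 = -0.008.

Emit:
move_arm(plan=[{"delta_pos": [-0.004,0,0],"turn": [0,0,0],"fingers": 0.5},{"delta_pos": [-0.008,0,0],"turn": [0,0,0],"fingers": 0.5},{"delta_pos": [-0.012,0,0],"turn": [0,0,0],"fingers": 0.5},{"delta_pos": [-0.012,0,0],"turn": [0,0,0],"fingers": 0.5}])

```text
clock: 9.1
position: [0.5039, 0.0522, 0.0137]
ee_rot: [0.149, 0.989, 0.0, 0.001]
ft_force: [2.3, 5.2, -4.9]
grip_width: 0.601
grasp_force: 43.2
```

```bash
python3 s.py
```

```text
9.1 TCP eye mm [-89.     2.11] bar in thr 79.19985547344305 z 0.013739040935315661 F eye [0.63 5.69] -4.91 M [ 1.033 -0.538  0.542] grip 43.168498277664185
```

Converted, -0.003 m / 0.75 = -0.004, -0.001 m / 0.75 = -0.0013.

Emit:
move_arm(plan=[{"delta_pos": [-0.0013,0,0],"turn": [0,0,0],"fingers": 0.5},{"delta_pos": [-0.0027,0,0],"turn": [0,0,0],"fingers": 0.5},{"delta_pos": [-0.004,0,0],"turn": [0,0,0],"fingers": 0.5},{"delta_pos": [-0.004,0,0],"turn": [0,0,0],"fingers": 0.5}])

```text
clock: 9.6
position: [0.5051, 0.0503, 0.0131]
ee_rot: [0.149, 0.989, -0.0, -0.0]
ft_force: [0.4, 0.8, -2.2]
grip_width: 0.604
grasp_force: 43.3
```

```bash
python3 s.py
```

```text
9.6 TCP eye mm [-87.33   0.59] bar in thr 77.53092604374335 z 0.013054284376571084 F eye [0.13 0.88] -2.25 M [0.027 0.048 0.02 ] grip 43.25648367404938
```

The force dropped to zero, so the gate has snapped shut behind the bar. I draw back toward the gate.

Converted, 0.015 m / 0.75 = 0.02, 0.012 m / 0.75 = 0.016.

Emit:
move_arm(plan=[{"delta_pos": [0.0053,0,0],"turn": [0,0,0],"fingers": 0.5},{"delta_pos": [0.0107,0,0],"turn": [0,0,0],"fingers": 0.5},{"delta_pos": [0.016,0,0],"turn": [0,0,0],"fingers": 0.5},{"delta_pos": [0.02,0,0],"turn": [0,0,0],"fingers": 0.5},{"delta_pos": [0.02,0,0],"turn": [0,0,0],"fingers": 0.5}])

```text
clock: 10.22
position: [0.4906, 0.0556, 0.0132]
ee_rot: [0.149, 0.989, 0.0, -0.0]
ft_force: [-0.5, -0.0, -1.2]
grip_width: 0.596
grasp_force: 43.3
```

Converted, 0.003 m / 0.75 = 0.004, 0.002 m / 0.75 = 0.0027.

Emit:
move_arm(plan=[{"delta_pos": [0.0013,0,0],"turn": [0,0,0],"fingers": 0.5},{"delta_pos": [0.0027,0,0],"turn": [0,0,0],"fingers": 0.5},{"delta_pos": [0.004,0,0],"turn": [0,0,0],"fingers": 0.5},{"delta_pos": [0.004,0,0],"turn": [0,0,0],"fingers": 0.5}])

```text
clock: 10.72
position: [0.4879, 0.0564, 0.0132]
ee_rot: [0.149, 0.989, 0.0, -0.0]
ft_force: [0.5, -0.2, -1.9]
grip_width: 0.6
grasp_force: 43.3
```

```bash
python3 s.py
```

```text
10.725 TCP eye mm [-105.51    1.36] bar in thr 95.71143289005875 z 0.013176193997710441 F eye [ 0.5  -0.03] -1.9 M [ 0.026  0.016 -0.006] grip 43.256075978279114
```

Converted, 0.002 m / 0.75 = 0.0027, 0.001 m / 0.75 = 0.0013.

Emit:
move_arm(plan=[{"delta_pos": [0.0013,0,0],"turn": [0,0,0],"fingers": 0.5},{"delta_pos": [0.0027,0,0],"turn": [0,0,0],"fingers": 0.5},{"delta_pos": [0.0027,0,0],"turn": [0,0,0],"fingers": 0.5},{"delta_pos": [0.0027,0,0],"turn": [0,0,0],"fingers": 0.5}])

```text
clock: 11.22
position: [0.4867, 0.0568, 0.0134]
ee_rot: [0.149, 0.989, 0.0, 0.0]
ft_force: [5.3, -1.4, -3.3]
grip_width: 0.598
grasp_force: 43.2
```

```bash
python3 s.py
```

```text
11.225 TCP eye mm [-106.8     1.41] bar in thr 96.99914577200325 z 0.01342326553426441 F eye [5.48 0.19] -3.29 M [-0.319 -0.891  0.012] grip 43.16110074520111
```

Converted, 0.0006 m / 0.75 = 0.0008, 0.0003 m / 0.75 = 0.0004.

Emit:
move_arm(plan=[{"delta_pos": [0.0004,0,0],"turn": [0,0,0],"fingers": 0.5},{"delta_pos": [0.0008,0,0],"turn": [0,0,0],"fingers": 0.5},{"delta_pos": [0.0008,0,0],"turn": [0,0,0],"fingers": 0.5},{"delta_pos": [0.0008,0,0],"turn": [0,0,0],"fingers": 0.5}])

```text
clock: 11.72
position: [0.4866, 0.0569, 0.0136]
ee_rot: [0.149, 0.989, 0.0, 0.001]
ft_force: [7.8, -1.8, -4.1]
grip_width: 0.601
grasp_force: 43.1
```

```bash
python3 s.py
```

```text
11.725 TCP eye mm [-106.93    1.43] bar in thr 97.13458407478613 z 0.013559316789190678 F eye [7.99 0.64] -4.06 M [-0.403 -1.178  0.01 ] grip 43.08038949966431
```

One more half-millimetre for a clear 10 to 11 N.

Converted, 0.0006 m / 0.75 = 0.0008, 0.0003 m / 0.75 = 0.0004.

Emit:
move_arm(plan=[{"delta_pos": [0.0004,0,0],"turn": [0,0,0],"fingers": 0.5},{"delta_pos": [0.0008,0,0],"turn": [0,0,0],"fingers": 0.5},{"delta_pos": [0.0008,0,0],"turn": [0,0,0],"fingers": 0.5},{"delta_pos": [0.0008,0,0],"turn": [0,0,0],"fingers": 0.5}])

```text
clock: 12.22
position: [0.4865, 0.0569, 0.0137]
ee_rot: [0.149, 0.989, 0.0, 0.001]
ft_force: [9.1, -2.8, -5.9]
grip_width: 0.601
grasp_force: 43.0
```

```bash
python3 s.py
```

```text
12.225 TCP eye mm [-107.03    1.44] bar in thr 97.22693808899048 z 0.013694263549602681 F eye [ 9.57 -0.02] -5.91 M [-4.830e-01 -1.527e+00  1.000e-03] grip 42.97683298587799
```

The closed gate holds at 9.6 N. I go forward to relax it, lower, release and retreat.

Converted, -0.01 m / 0.75 = -0.0133, -0.004 m / 0.75 = -0.0053.

Emit:
move_arm(plan=[{"delta_pos": [-0.0053,0,0],"turn": [0,0,0],"fingers": 0.5},{"delta_pos": [-0.0133,0,0.0007],"turn": [0,0,0],"fingers": 0.5},{"delta_pos": [-0.0133,0,0.002],"turn": [0,0,0],"fingers": 0.5},{"delta_pos": [-0.0133,0,0.002],"turn": [0,0,0],"fingers": 0.5},{"delta_pos": [-0.0133,0,0.002],"turn": [0,0,0],"fingers": 0.3},{"delta_pos": [-0.0133,0,0.002],"turn": [0,0,0],"fingers": 0.1},{"delta_pos": [-0.0133,0,0.002],"turn": [0,0,0],"fingers": 0},{"delta_pos": [-0.0133,0,0.002],"turn": [0,0,0],"fingers": 0}])

```text
clock: 13.22
position: [0.4944, 0.0544, 0.0117]
ee_rot: [0.149, 0.989, 0.0, -0.0]
ft_force: [0.2, -0.5, -0.5]
grip_width: 1.0
grasp_force: 0.0
```

Converted, -0.16 m / 0.75 = -0.2133, -0.11 m / 0.75 = -0.1467.

Emit:
move_arm(plan=[{"delta_pos": [0,0,-0.0267],"turn": [0,0,0],"fingers": 0},{"delta_pos": [0,0,-0.08],"turn": [0,0,0],"fingers": 0},{"delta_pos": [0,0,-0.1467],"turn": [0,0,0],"fingers": 0},{"delta_pos": [0.0267,0,-0.2133],"turn": [0,0,0],"fingers": 0},{"delta_pos": [0.0267,0,-0.2133],"turn": [0,0,0],"fingers": 0},{"delta_pos": [0.0267,0,-0.2133],"turn": [0,0,0],"fingers": 0},{"delta_pos": [0.0267,0,-0.2133],"turn": [0,0,0],"fingers": 0}])

```text
clock: 14.1
position: [0.4749, 0.06, 0.1705]
ee_rot: [0.149, 0.989, -0.001, -0.001]
ft_force: [0.1, 0.1, 0.3]
grip_width: 1.002
grasp_force: 0.0
```

```bash
python3 s.py; python3 - <<'E'
from h import *
from workcell import *
o=get_obs();w=camera('wrist');s=camera('side')
f=lambda i:cv2.resize(i[:,:,::-1],(400,400),interpolation=cv2.INTER_CUBIC)
cv2.imwrite('pics/end.png',np.hstack([f(w['color'][130:330,210:410]),f(s['color'][130:260,310:440])]))
E
```

```text
14.1 TCP eye mm [-118.99    0.91] bar in thr 109.18860551709803 z 0.1704968023315435 F eye [0.08 0.14] 0.29 M [-0.018  0.029 -0.01 ] grip 0.0
```

View pics/end.png

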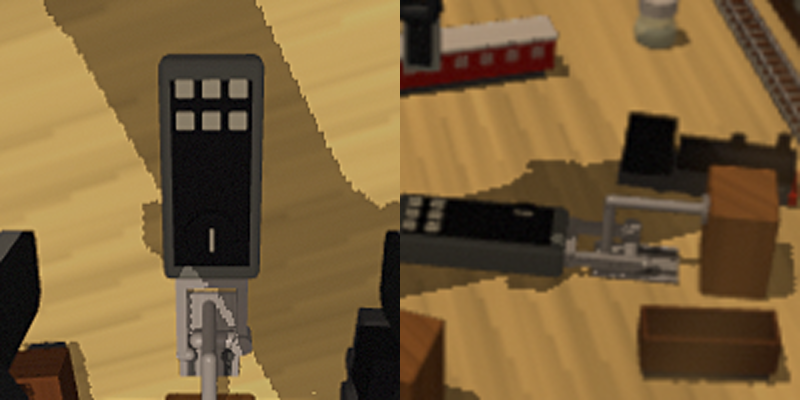

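The final views show the throttle flat and released. The bar (right half, column 608) is inside the hook, the gate is shut across the mouth at about (630,235), and the models have not moved.

```bash
python3 -c "
from workcell import *
print(hand_in())"
```

```text
the job is handed in; nothing more can be done
None
```

The throttle is clipped onto the far eye, lying flat and released; the shut gate held a tug of about 9.6 N, the models were not disturbed, and the job was handed in at about 14 s (no verdict was returned).

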